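# Open the medicine box by its number code

## Task

Open the locked medicine box: roll its three number wheels until they read 4-7-2 from left to right on the line between the red marks, then swing its lid right up so that it stands open, leaving the code set. Before you raise the lid, move the spice jar that stands on it to a free spot on the bamboo board, upright; leave everything else where it stands.

Things in the scene. Friction and masses are not known exactly. Their poses are not given: they have to be found in the camera images.
- medicine_box: White steel box, fixed, 130 deep (x) x 226 (y) x 137 high plus lid; origin: centre of underside; front (-x) carries the lock: axle along y at x -107, z 75, wheels at y 50, 0, -50, round end cheeks (dia 76) at y +-97, foot plate (x -152 to -62) up to z 18. The lid overhangs the wheels to x -122, underside z 137: reach under it from the front, tool leaning 25 to 50 deg
- lid (a joint): hinge of the oak lid, rad: 0 closed, opens upward and backward to 1.65; stiff, stays where left, takes about 5 N at the grip. Blocked by the lock unless the wheels read 4-7-2. Lid 14 thick, 187 deep x 238 wide; when closed its top face is at z 151 of the box
- lid_grip (a point): in the dark grip on the lid's front edge: rounded block 28 (x) x 16 (y), rising 30 from the lid's top face; this point is 24 above that face, moves with the lid; closed it is at x -106, y 0, z 175 of the box. Pinch across the 16 mm (along the box's y); the grip may turn in the fingers as the lid swings
- lid_hinge (a point): point on the lid's hinge axis (parallel to the box's y) at the back of the box: x 65, y 0, z 144 of the box; fixed
- wheel_left (a joint): turn of the left (+y) wheel, rad, endless either way; it clicks into the nearest of ten digits, 0.6283 apart (1 to 2 N at the rim). Digit on the index line = value / 0.6283, modulo 10; to show 4. The value grows as the wheel's front moves down. Pinch the wheel across its 20 mm width near the rim and carry it round the axle
- wheel_left_mark (a point): index line at the left (+y) wheel's rim, 38 from the axle, 45 deg from the vertical towards the robot (level with the red marks on the end cheeks); fixed. The black wheel: 76 dia (80 over its ribs), 20 wide, 30 mm free on either side for a finger; its flat sides are bare beyond 16 mm from the axle (inside: locking ring and click star)
- wheel_left_code (a point): middle of the white digit 4 on the rim of the left (+y) wheel, 38 from the axle; turns with the wheel and belongs on the index line
- wheel_mid (a joint): turn of the middle wheel, rad, endless either way; it clicks into the nearest of ten digits, 0.6283 apart (1 to 2 N at the rim). Digit on the index line = value / 0.6283, modulo 10; to show 7. The value grows as the wheel's front moves down. Pinch the wheel across its 20 mm width near the rim and carry it round the axle
- wheel_mid_mark (a point): index line at the middle wheel's rim, 38 from the axle, 45 deg from the vertical towards the robot (level with the red marks on the end cheeks); fixed. The black wheel: 76 dia (80 over its ribs), 20 wide, 30 mm free on either side for a finger; its flat sides are bare beyond 16 mm from the axle (inside: locking ring and click star)
- wheel_mid_code (a point): middle of the white digit 7 on the rim of the middle wheel, 38 from the axle; turns with the wheel and belongs on the index line
- wheel_right (a joint): turn of the right (-y) wheel, rad, endless either way; it clicks into the nearest of ten digits, 0.6283 apart (1 to 2 N at the rim). Digit on the index line = value / 0.6283, modulo 10; to show 2. The value grows as the wheel's front moves down. Pinch the wheel across its 20 mm width near the rim and carry it round the axle
- wheel_right_mark (a point): index line at the right (-y) wheel's rim, 38 from the axle, 45 deg from the vertical towards the robot (level with the red marks on the end cheeks); fixed. The black wheel: 76 dia (80 over its ribs), 20 wide, 30 mm free on either side for a finger; its flat sides are bare beyond 16 mm from the axle (inside: locking ring and click star)
- wheel_right_code (a point): middle of the white digit 2 on the rim of the right (-y) wheel, 38 from the axle; turns with the wheel and belongs on the index line
- spice_jar: glass spice jar with black cap, 44 diameter x 105 high, 0.1 kg, standing on the box's lid at the start; origin at the centre of its base, z up. Grip it round its body (42 wide)
- board: striped bamboo cutting board lying at the right, fixed, 245 (its x) x 370 (its y) x 18 thick; origin at the centre of its underside
- red_onion: red onion, 64 diameter x 74 high, on the board; origin at the centre of its underside; a bystander
- garlic: garlic bulb, 54 diameter x 55 high, on the board; origin at the centre of its underside; a bystander
- lime: lime, 53 x 46 x 48 high, on the board; origin at the centre of its underside; a bystander
- tumbler: pale blue plastic tumbler, 72 diameter x 122 high, on the worktop close to the left of the box; origin at the centre of its underside; a bystander
- potato: potato, 60 x 74 x 46 high, in front of the box; origin at the centre of its underside; a bystander
- tablespoon: steel tablespoon, 198 long (its x) x 40 x 13 high, lying at the left front; origin at the middle of its length; a bystander
Mind the look-alikes: they are no part of the job. Of the things that look like the spice_jar, the smallest one is meant.

How it is judged:
On the way, in this order (a step that is already met when the one before it is completed fails the run):
1. the three wheels read 4-7-2 on the index line, with the lid still closed (distance between wheel_left_code and wheel_left_mark below 0.007 m and distance between wheel_mid_code and wheel_mid_mark below 0.007 m and distance between wheel_right_code and wheel_right_mark below 0.007 m and value of joint lid below 0.08 rad), for 0.2 s.
2. the lid is swung up, beyond 69 degrees (value of joint lid above 1.2 rad), for 0.2 s.
At the end, for the whole second after the job is handed in: The wheels read 4-7-2 (each code digit within 7 mm of its index mark), the lid stands open beyond 1.2 rad (69 degrees), and the spice jar stands still and upright (within 0.1 rad) on the bamboo board (distance between wheel_left_code and wheel_left_mark below 0.007 m and distance between wheel_mid_code and wheel_mid_mark below 0.007 m and distance between wheel_right_code and wheel_right_mark below 0.007 m and x of spice_jar in the frame of board between -0.122 and 0.122 m and y of spice_jar in the frame of board between -0.185 and 0.185 m and z of spice_jar in the frame of board between 0.012 and 0.024 m and angle between spice_jar's own z axis and vertical below 0.1 rad and value of joint lid above 1.2 rad and linear speed of spice_jar below 0.02 m/s); the robot touches nothing.
It fails at once if the spice jar tips over (beyond 0.7 rad) or falls off (angle between spice_jar's own z axis and vertical above 0.7 rad or height (world z) of spice_jar below -0.05 m).
It fails at once if the lid is raised (beyond 0.3 rad) before the spice jar has been set down on the board (value of joint lid above 0.3 rad and z of spice_jar in the frame of board above 0.05 m).
It fails at once if a bystander is shifted by more than 30 mm (distance of any of red_onion, garlic, lime, tumbler, potato, tablespoon from where it was at the start of the episode above 0.03 m).
It also fails if it takes over 72 s, if anything falls off the work surface, if the arm or the gripper's body presses on something with over 40 N, if the wrist force passes 120 N, or if a joint passes its speed limit or range.

## Robot

A 7-joint arm with a two-finger parallel gripper is mounted at the origin on a cart in front of the work surface, level with it; the furniture and walls round the work are solid. World frame = base frame: x ahead of the robot, y to its left, z up, the work surface at z = 0. Lengths are in m, angles in rad, forces in N, time in s.
With the tool pointing down it reaches from about 0.35 to 0.9 m from the base axis. Payload 8.1 kg.
Tool frame: the origin (TCP) lies at the very end of the fingers, on their centre line; the grasp point (between the pads) lies 19 mm behind it; z points along the fingers, y is the line along which they close (so a half turn about z gives the same grasp; the last joint's range is limited). The gripper opens to 92 mm and grips with 3 to 60 N. Pads are 19 mm wide; open, the fingers measure 130 mm over their backs; the gripper's body (75 mm by 190 mm) begins 47 mm behind the grasp point.
Start: joints at [1.198, 0.434, 0.025, 1.573, -0.012, 1.134, -0.075], TCP at [0.167, -0.602, 0.227] pointing down, gripper open.
Joint ranges: [-2.62, 2.62], [-0.44, 2.09], [-1.27, 1.32], [0.08, 2.57], [-1.32, 4.46], [0.12, 2], [-2.74, 2.74]. Speed limits (rad/s): [2.22, 2.22, 3.01, 3.01, 3.14, 3.14, 3.14].

## Interface

Orientations are given as a rotation vector (axis times angle).
In Python, from cell import readout, cams, job gives the robot as it stands.
- The arm moves only by the tool drive_tool, never from a script. Its argument "commands" is a list of rows, each a list of 3 entries, a list of its own where there are three numbers: the turn, a rotation vector about the tool's x, y, z in rad, then the shift along the tool's x, y, z in cm, then the gripper's target within -1 to 1 (fully open at 1, half-way at 0, shut at -1). A call has 1 to 20 rows; each row is the pose to reach, as a shift and turn from the pose commanded when the call began, along the tool's axes at that moment; what a row does not reach only later rows make up. A row lasts 1/12 s, in which the tool goes at most 41.7 mm and 7.16 degrees, less where a joint would pass 70% of its speed; a pose out of reach is approached as far as the arm can. A call with a gripper value outside its range is refused whole. The fingers move at their own pace and stop on an object; "newtons" is the grip in N (left out, the last holds). Time passes only in rows, so rows that repeat a pose let the fingers close. It gives the time, the measured TCP pose, the force, the opening and the grip force at its end, in the units of the state.
- readout.observe(): the state, without advancing time (a new reading comes with each control period).
- cams.get_image(name): name is "side" or "top" or "wrist"; returns the picture (420x560x3 uint8, blue, green, red); there is no depth.
- cams.camera_info(name): a dict with "camera_matrix" (3x3 intrinsics, pixels), "k1" (the pictures are not rectified: a ray, as slopes to the right and down, at radius r is drawn at 1 + k1 r^2 times it, then the intrinsics apply), "R" (3x3) and "t" (3): a world point X has camera coordinates R X + t. Camera axes: x right, y down, z forward; pixel columns grow to the right and rows downward; lengths in m; the calibration is good to about 2 mm. A picture is of the moment at which its call begins: read the wrist's pose just before it. camera_info takes no time and is no camera call; for the wrist camera it gives the pose at the moment of the call.
- job.sign_off(): hands the job in; it is judged then, once.
The state is a dict: "clock": time; "joints": joint angles; "dq": joint speeds; "joint_efforts": joint torques, N m; "position": TCP position; "ee_rot": TCP orientation; "force": force on the tool from outside, world axes, zero at the start; "ft_torque": the same for the moment, N m; "width": opening from 0.0 (shut) to 1.0 (fully open); "gripper_force": force on a finger pad.
Only numpy, scipy, OpenCV 4.12 (cv2) and the standard library are available. Lean on these libraries where they do the work, as an engineer would, in place of code of your own. Each camera call takes 0.05 s, during which the arm holds its last target. There are 200 camera calls.

## Working session

There is one attempt and no reset: what is moved stays moved. The work goes in short steps, Python scripts to look and compute and a tool call to move; the robot and the scene stay as the last step left them, time stands still between calls to the robot, and variables do not carry over. Pictures are saved under pics/ and viewed, at most 10 in all, crops included, and the job is handed in when it is done.

Besides the shell and the picture viewer there is one more tool, called after "Emit:" as a command line: name --argument value ..., lists and objects as JSON in quotes. drive_tool: Moves the arm, as the interface text tells. Its arguments: {"type":"object","properties":{"commands":{"type":"array"},"newtons":{"type":"number"}},"required":["commands"]}

```bash
mkdir -p pics; ls
python3 - <<'E'
from cell import readout, cams, job
import cv2,numpy as np
s=readout.observe(); print(s)
for n in ["top","side"]:
    im=cams.get_image(n); cv2.imwrite(f"pics/{n}0.png",im)
    print(n,cams.camera_info(n))
E
```

```text
pics
{'clock': 0.0, 'joints': array([ 1.19838202,  0.43523204,  0.02498184,  1.57409875, -0.01158287,
        1.13398099, -0.07510559]), 'dq': array([-7.76522126e-04, -8.18635957e-04, -2.27713229e-04,  5.51982850e-05,
       -2.44837210e-04, -8.22855837e-04, -8.88000621e-04]), 'joint_efforts': array([-5.96231512e-04, -6.67858315e+01,  9.84380096e-01, -3.14467621e+01,
       -6.06932002e-02,  4.26173990e-02,  1.99020542e-04]), 'position': array([ 0.16639451, -0.60191709,  0.22593881]), 'ee_rot': array([-3.11154753e+00, -4.22214556e-01,  5.83300220e-04]), 'force': array([ 1.08531203, -0.40859137,  0.15623417]), 'ft_torque': array([ 0.04428484,  0.00216233, -0.00204643]), 'gripper_force': 0.0, 'width': 0.9977976792089809}
top {'camera_matrix': array([[466.62950209,   0.        , 284.71895732],
       [  0.        , 466.62950209, 208.36292591],
       [  0.        ,   0.        ,   1.        ]]), 'k1': -0.06159697613672281, 'R': array([[-0.01078842, -0.99989314,  0.00986534],
       [-0.99570997,  0.00983553, -0.09200497],
       [ 0.0918981 , -0.0108156 , -0.99570968]]), 't': array([0.02312234, 0.52621172, 1.42100014])}
side {'camera_matrix': array([[407.05426107,   0.        , 276.17659407],
       [  0.        , 407.05426107, 212.21609588],
       [  0.        ,   0.        ,   1.        ]]), 'k1': -0.09266438033175291, 'R': array([[-0.85257935, -0.52236281,  0.01567017],
       [-0.33484417,  0.52300609, -0.783801  ],
       [ 0.4012329 , -0.67349961, -0.62081433]]), 't': array([0.4551261 , 0.26652169, 1.20654307])}
```

View pics/top0.png

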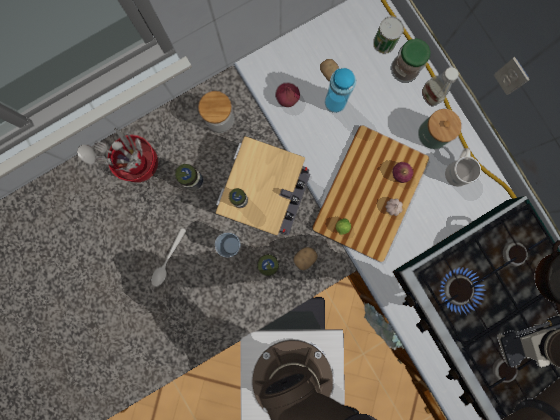

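View pics/side0.png

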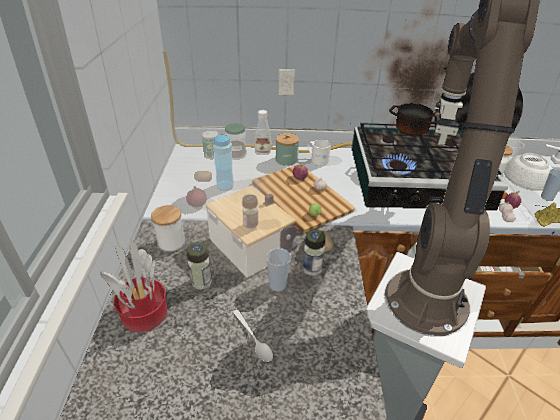

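The top view shows the box at (262,187) with its lock facing right/down (grip near 290,195). The small jar stands on the lid at (238,198), and the board is at (372,193) with onion, garlic and lime on it. The side view confirms this, with the tumbler and big jars close to the box.

```bash
cat > h.py <<'E'
import numpy as np, cv2
from scipy.spatial.transform import Rotation as Ro
from cell import readout, cams, job
def ray(info,px):
    K=info["camera_matrix"]; d=np.array([[info["k1"],0,0,0]],float)[0]
    p=cv2.undistortPoints(np.array([[px]],float),K,d)[0,0]
    R=info["R"]; return -R.T@info["t"], R.T@np.array([p[0],p[1],1])
def atz(info,px,z):
    o,v=ray(info,px); return o+v*(z-o[2])/v[2]
def proj(info,X):
    d=np.array([info["k1"],0,0,0],float)
    return cv2.projectPoints(np.array(X,float).reshape(-1,3),cv2.Rodrigues(info["R"])[0],np.array(info["t"],float),info["camera_matrix"],d)[0][:,0]
E
python3 - <<'E'
import cv2
im=cv2.imread("pics/top0.png")
cv2.imwrite("pics/top0c.png",cv2.resize(im[125:275,205:405],None,fx=4,fy=4,interpolation=cv2.INTER_CUBIC))
E
```

```text
(no output)
```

View pics/top0c.png

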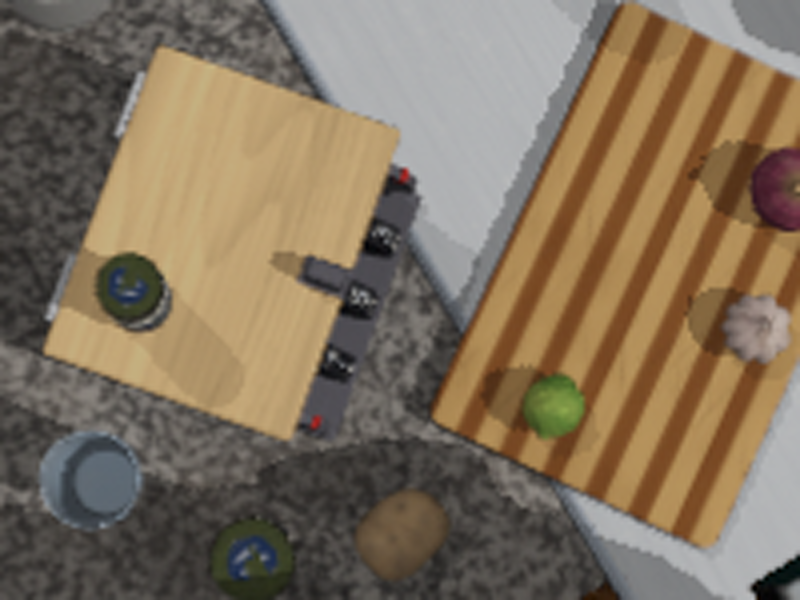

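The crop shows the lid's corners at (160,47), (399,128), (290,440) and (44,353), the grip top at (325,273), and the jar cap at (130,287). Board corners are at (625,0), (432,418) and (712,548).

```bash
cat >> h.py <<'E'
def boxfit():
    info=cams.camera_info("top")
    f=lambda p:(p[0]/4+205,p[1]/4+125)
    P=np.array([atz(info,f(p),0.151)[:2] for p in [(160,47),(399,128),(290,440),(44,353)]])
    L=np.array([[.065,-.119],[-.122,-.119],[-.122,.119],[.065,.119]])
    return P,L,f,info
E
python3 - <<'E'
from h import *
np.set_printoptions(precision=4,suppress=True)
P,L,f,info=boxfit()
print(P, [np.linalg.norm(P[i]-P[(i+1)%4]) for i in range(4)])
def fit(L,P):
    l=L-L.mean(0);p=P-P.mean(0)
    a=np.arctan2((l[:,0]*p[:,1]-l[:,1]*p[:,0]).sum(),(l*p).sum())
    R=np.array([[np.cos(a),-np.sin(a)],[np.sin(a),np.cos(a)]]); t=P.mean(0)-R@L.mean(0)
    return a,t,P-(L@R.T+t)
print("box",fit(L,P))
B=np.array([atz(info,p,.018)[:2] for p in [f((625,0)),f((432,418)),f((712,548)),(428,155)]])
print(B,[np.linalg.norm(B[i]-B[(i+1)%4]) for i in range(4)],"centre",B.mean(0))
print("jar",atz(info,f((130,287)),.256),"grip",atz(info,f((325,273)),.181))
for n,p,z in [("onion",f((785,188)),.06),("garlic",f((757,328)),.05),("lime",f((555,405)),.045),("tumb",f((90,480)),.122),("pot",f((403,533)),.03),("bigjar",f((252,560)),.15)]: print(n,atz(info,p,z))
E
```

```text
[[ 0.7221  0.1307]
 [ 0.6615 -0.0398]
 [ 0.4398  0.0402]
 [ 0.5028  0.2131]] [np.float64(0.18092814418725983), np.float64(0.23568338606519526), np.float64(0.18403384964322275), np.float64(0.2342232828765396)]
box (np.float64(1.2209653302679089), array([0.5913, 0.1128]), array([[-0.0033, -0.0024],
       [ 0.0002,  0.0028],
       [ 0.0021,  0.0012],
       [ 0.001 , -0.0016]]))
[[ 0.7907 -0.2286]
 [ 0.4603 -0.0694]
 [ 0.3573 -0.2848]
 [ 0.6926 -0.4391]] [np.float64(0.36679567611394737), np.float64(0.23877293638990343), np.float64(0.36914499662105194), np.float64(0.2322580054608157)] centre [ 0.5752 -0.2554]
jar [0.5366 0.1428 0.256 ] grip [0.5539 0.0147 0.181 ]
onion [ 0.6314 -0.34    0.06  ]
garlic [ 0.5249 -0.3172  0.05  ]
lime [ 0.468  -0.1615  0.045 ]
tumb [0.4136 0.1839 0.122 ]
pot [ 0.372  -0.0449  0.03  ]
bigjar [0.3562 0.0675 0.15  ]
```

```bash
cat >> h.py <<'E'
np.set_printoptions(precision=3,suppress=True)
YAW=1.221; T=np.array([.5913,.1128,0])
BX=np.array([np.cos(YAW),np.sin(YAW),0]); BY=np.array([-np.sin(YAW),np.cos(YAW),0]); Z=np.array([0,0,1.])
def bw(x,y,z): return T+x*BX+y*BY+z*Z
def lean(phi,sgn=1):   # tool z leaning phi deg, pointing into the box; tool y = sgn*BY
    p=np.radians(phi); z=BX*np.sin(p)-Z*np.cos(p); y=sgn*BY
    return np.column_stack([np.cross(y,z),y,z])
def go(P,R,S=None):
    s=S or readout.observe(); R0=Ro.from_rotvec(s["ee_rot"]).as_matrix()
    r=Ro.from_matrix(R0.T@R).as_rotvec(); d=R0.T@(P-s["position"])*100
    print("turn",r,"shift cm",d,"rows",max(np.linalg.norm(d)/4.17,np.degrees(np.linalg.norm(r))/7.16))
E
python3 - <<'E'
from h import *
s=readout.observe(); R0=Ro.from_rotvec(s["ee_rot"]).as_matrix(); print(R0)
for sg in (1,-1): go(np.array([.537,.143,.36]),lean(0,sg))
for sg in (1,-1): go(np.array([.537,.143,.197]),lean(0,sg))
print(cams.camera_info("wrist"), s["position"])
E
```

```text
[[ 0.964  0.266 -0.001]
 [ 0.266 -0.964  0.001]
 [-0.    -0.001 -1.   ]]
turn [-0.001  0.002  2.19 ] shift cm [ 55.57  -61.948 -13.322] rows 20.210939038036223
turn [-0.001 -0.    -0.951] shift cm [ 55.57  -61.948 -13.322] rows 20.210939038036223
turn [-0.001  0.002  2.19 ] shift cm [ 55.573 -61.926   2.978] rows 19.966167633017594
turn [-0.001 -0.    -0.951] shift cm [ 55.573 -61.926   2.978] rows 19.966167633017594
{'camera_matrix': array([[361.517,   0.   , 277.541],
       [  0.   , 361.517, 209.265],
       [  0.   ,   0.   ,   1.   ]]), 'k1': -0.028061359913100752, 'R': array([[ 0.266, -0.964, -0.003],
       [-0.929, -0.257,  0.267],
       [-0.258, -0.068, -0.964]]), 't': array([-0.624, -0.033,  0.391])} [ 0.166 -0.602  0.226]
```

Emit:
drive_tool --commands '[[[0, 0, 0], [1, -1, -8], 1], [[0, 0, 0], [4, -5, -13.5], 1], [[0, 0, 0], [4, -5, -13.5], 1], [[0, 0, -0.95], [55.5, -62, -13.5], 1], [[0, 0, -0.95], [55.5, -62, -13.5], 1], [[0, 0, -0.95], [55.5, -62, -13.5], 1], [[0, 0, -0.95], [55.5, -62, -13.5], 1], [[0, 0, -0.95], [55.5, -62, -13.5], 1], [[0, 0, -0.95], [55.5, -62, -13.5], 1], [[0, 0, -0.95], [55.5, -62, -13.5], 1], [[0, 0, -0.95], [55.5, -62, -13.5], 1], [[0, 0, -0.95], [55.5, -62, -13.5], 1], [[0, 0, -0.95], [55.5, -62, -13.5], 1], [[0, 0, -0.95], [55.5, -62, -13.5], 1], [[0, 0, -0.95], [55.5, -62, -13.5], 1], [[0, 0, -0.95], [55.5, -62, -13.5], 1], [[0, 0, -0.95], [55.5, -62, -13.5], 1], [[0, 0, -0.95], [55.5, -62, -13.5], 1], [[0, 0, -0.95], [55.5, -62, -13.5], 1], [[0, 0, -0.95], [55.5, -62, -13.5], 1]]'

```text
clock: 1.77
position: [0.5036, 0.0788, 0.3595]
ee_rot: [2.576, 1.798, -0.0]
force: [1.4, -1.5, 0.8]
width: 1.0
gripper_force: 0.0
```

Run:
```python
from h import *
s=readout.observe(); print(s["clock"],s["position"],s["joints"]); go(np.array([.537,.143,.36]),lean(0,-1),s)
```

```text
1.7667 [0.504 0.079 0.359] [ 0.292  0.232 -0.684  1.586  0.149  1.377 -0.759]
turn [-0.     0.    -0.002] shift cm [ 7.181  0.918 -0.055] rows 1.7360720131136824
```

Emit:
drive_tool --commands '[[[0, 0, 0], [7.2, 0.9, 0], 1], [[0, 0, 0], [7.2, 0.9, 0], 1], [[0, 0, 0], [7.2, 0.9, 0], 1], [[0, 0, 0], [7.2, 0.9, 0], 1]]'

```text
clock: 2.1
position: [0.5363, 0.1435, 0.3586]
ee_rot: [-2.57, -1.803, 0.002]
force: [0.3, -1.4, -0.1]
width: 1.002
gripper_force: 0.0
```

Run:
```python
from h import *
i=cams.camera_info("wrist"); im=cams.get_image("wrist"); cv2.imwrite("pics/w1.png",im)
s=readout.observe(); print(s["position"]); go(np.array([.537,.143,.197]),lean(0,-1),s)
print("cam",-i["R"].T@i["t"], "jar cap/base pred",proj(i,[[.5366,.1428,.256],[.5366,.1428,.151]]), "grip",proj(i,[bw(-.106,0,.181)]),"corners",proj(i,[bw(-.122,.119,.151),bw(-.122,-.119,.151)]))
```

```text
[0.536 0.142 0.359]
turn [-0.001  0.001 -0.   ] shift cm [ 0.163  0.048 16.184] rows 3.8812348367507865
cam [0.562 0.21  0.517] jar cap/base pred [[278.014 209.2  ]
 [278.288 182.134]] grip [[337.518 297.7  ]] corners [[227.153 296.73 ]
 [437.66  297.086]]
```

View pics/w1.png

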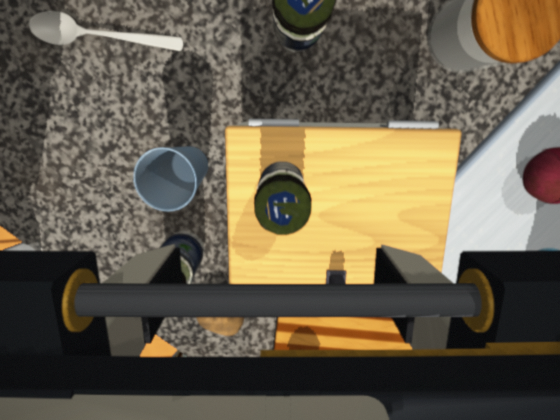

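The wrist view shows the jar cap centred at about (283,205), within about 4 mm of the prediction, and the way is clear around it.

Run:
```python
from h import *
i=cams.camera_info("wrist"); p=atz(i,(283,205),.256); print(p)
print(proj(i,[bw(.065,.119,.151),bw(.065,-.119,.151)]), "seen (226,127),(461,130)")
s=readout.observe(); go(np.array([p[0],p[1],.197]),lean(0,-1),s)
```

```text
[0.541 0.143 0.256]
[[219.627 125.032]
 [459.35  125.514]] seen (226,127),(461,130)
turn [-0.001  0.001 -0.   ] shift cm [ 0.273  0.453 16.183] rows 3.882942006978581
```

Emit:
drive_tool --commands '[[[0, 0, 0], [0.3, 0.4, 5], 1], [[0, 0, 0], [0.3, 0.4, 9], 1], [[0, 0, 0], [0.3, 0.4, 12.5], 1], [[0, 0, 0], [0.3, 0.4, 15], 1], [[0, 0, 0], [0.3, 0.4, 16.2], 1], [[0, 0, 0], [0.3, 0.4, 16.2], -0.5], [[0, 0, 0], [0.3, 0.4, 16.2], -0.5], [[0, 0, 0], [0.3, 0.4, 16.2], -0.5], [[0, 0, 0], [0.3, 0.4, 16.2], -0.5], [[0, 0, 0], [0.3, 0.4, 16.2], -0.5], [[0, 0, 0], [0.3, 0.4, 16.2], -0.5]]' --newtons 12

```text
clock: 3.07
position: [0.5418, 0.1432, 0.1987]
ee_rot: [2.575, 1.799, 0.003]
force: [0.6, 0.3, 0.8]
width: 0.613
gripper_force: 0.0
```

Emit:
drive_tool --commands '[[[0, 0, 0], [0, 0, 0], -0.7], [[0, 0, 0], [0, 0, 0], -0.7], [[0, 0, 0], [0, 0, 0], -0.7], [[0, 0, 0], [0, 0, 0], -0.7]]'

```text
clock: 3.4
position: [0.5413, 0.1431, 0.1978]
ee_rot: [2.575, 1.8, 0.0]
force: [-1.4, -0.6, 2.6]
width: 0.47
gripper_force: 11.9
```

Run:
```python
from h import *
s=readout.observe(); go(np.array([.66,-.23,.36]),lean(0,-1),s);go(np.array([.66,-.23,.067]),lean(0,-1),s)
```

```text
turn [ 0.    -0.    -0.001] shift cm [-30.959  23.974 -16.221] rows 10.16384644985085
turn [ 0.    -0.    -0.001] shift cm [-30.964  23.969  13.079] rows 9.900050358785652
```

Emit:
drive_tool --commands '[[[0, 0, 0], [0, 0, -2.5], -0.7], [[0, 0, 0], [0, 0, -6], -0.7], [[0, 0, 0], [-2, 1.5, -8], -0.7], [[0, 0, 0], [-5, 4, -8], -0.7], [[0, 0, 0], [-8, 6.2, -8], -0.7], [[0, 0, 0], [-11, 8.5, -8], -0.7], [[0, 0, 0], [-14, 10.8, -8], -0.7], [[0, 0, 0], [-17, 13.2, -8], -0.7], [[0, 0, 0], [-20, 15.5, -8], -0.7], [[0, 0, 0], [-23, 17.8, -8], -0.7], [[0, 0, 0], [-26, 20.1, -8], -0.7], [[0, 0, 0], [-28.5, 22, -7], -0.7], [[0, 0, 0], [-30.5, 23.5, -5], -0.7], [[0, 0, 0], [-31, 24, -2], -0.7], [[0, 0, 0], [-31, 24, 1], -0.7], [[0, 0, 0], [-31, 24, 4], -0.7], [[0, 0, 0], [-31, 24, 7], -0.7], [[0, 0, 0], [-31, 24, 10], -0.7], [[0, 0, 0], [-31, 24, 11.5], -0.7], [[0, 0, 0], [-31, 24, 12], -0.7]]'

```text
clock: 5.07
position: [0.6575, -0.2304, 0.0733]
ee_rot: [-2.571, -1.797, 0.007]
force: [-0.0, -0.7, -1.3]
width: 0.477
gripper_force: 11.9
```

Run:
```python
from h import *
s=readout.observe(); print(s["position"],s["joints"],s["width"]);go(np.array([.66,-.23,.067]),lean(0,-1),s)
```

```text
[ 0.657 -0.23   0.073] [ 0.563  0.752 -0.509  1.494  0.404  1.008 -0.402] 0.47651986542571295
turn [-0.006  0.001 -0.001] shift cm [0.123 0.228 0.626] rows 0.1625754965735151
```

Emit:
drive_tool --commands '[[[0, 0, 0], [0, 0, 0.1], -0.7], [[0, 0, 0], [0, 0, 0.3], -0.7], [[0, 0, 0], [0, 0, 0.5], -0.7], [[0, 0, 0], [0, 0, 0.5], -0.7]]'

```text
clock: 5.4
position: [0.6608, -0.2308, 0.0737]
ee_rot: [2.574, 1.798, 0.002]
force: [-0.4, -0.2, -1.6]
width: 0.472
gripper_force: 11.9
```

Emit:
drive_tool --commands '[[[0, 0, 0], [0, 0, 0.3], -0.7], [[0, 0, 0], [0, 0, 0.6], -0.7], [[0, 0, 0], [0, 0, 0.75], -0.7], [[0, 0, 0], [0, 0, 0.75], -0.7]]'

```text
clock: 5.73
position: [0.6605, -0.2305, 0.0669]
ee_rot: [2.574, 1.799, 0.001]
force: [-3.8, 1.8, 10.4]
width: 0.474
gripper_force: 12.0
```

Emit:
drive_tool --commands '[[[0, 0, 0], [0, 0, -0.1], 1], [[0, 0, 0], [0, 0, -0.1], 1], [[0, 0, 0], [0, 0, -0.1], 1], [[0, 0, 0], [0, 0, -0.1], 1], [[0, 0, 0], [0, 0, -0.2], 1], [[0, 0, 0], [0, 0, -3], 1], [[0, 0, 0], [0, 0, -7], 1], [[0, 0, 0], [0, 0, -11], 1], [[0, 0, 0], [0, 0, -15], 1], [[0, 0, 0], [0, 0, -18], 1], [[0, 0, 0], [0, 0, -18], 1]]'

```text
clock: 6.65
position: [0.6632, -0.2306, 0.2531]
ee_rot: [2.569, 1.794, 0.012]
force: [0.7, -0.2, 0.0]
width: 0.995
gripper_force: 0.0
```

Run:
```python
from h import *
s=readout.observe(); R=lean(45,-1); go(bw(-.107,0,.075)-.15*R[:,2],R,s); print(bw(-.107,0,.075)-.15*R[:,2])
```

```text
turn [0.011 0.784 0.003] shift cm [  8.45  -18.613   7.017] rows 6.272838685219671
[ 0.518 -0.087  0.181]
```

Emit:
drive_tool --commands '[[[0, 0.1, 0], [1.4, -3, 1], 1], [[0, 0.2, 0], [2.8, -6, 2], 1], [[0, 0.3, 0], [4.2, -9, 3], 1], [[0, 0.4, 0], [5.6, -12, 4.2], 1], [[0, 0.5, 0], [7, -15, 5.4], 1], [[0, 0.6, 0], [7.8, -17, 6.4], 1], [[0, 0.7, 0], [8.4, -18.6, 7], 1], [[0, 0.785, 0], [8.4, -18.6, 7], 1], [[0, 0.785, 0], [8.4, -18.6, 7], 1], [[0, 0.785, 0], [8.4, -18.6, 7], 1], [[0, 0.785, 0], [8.4, -18.6, 7], 1]]'

```text
clock: 7.57
position: [0.5152, -0.0875, 0.1758]
ee_rot: [-2.097, -1.467, -0.867]
force: [0.6, 0.8, 0.2]
width: 1.003
gripper_force: 0.0
```

Run:
```python
from h import *
s=readout.observe(); i=cams.camera_info("wrist"); im=cams.get_image("wrist"); 
R=lean(45,-1); go(bw(-.107,0,.075)-.15*R[:,2],R,s); print(s["position"],s["joints"])
for n,p in [("front corners",[bw(-.122,.119,.137),bw(-.122,-.119,.137)]),("grip top",[bw(-.106,0,.181)]),("marks",[bw(-.107-.0269,y,.1019) for y in (.05,0,-.05)]),("cheekmarks",[bw(-.107-.0269,y,.1019) for y in (.097,-.097)])]:
    print(n,proj(i,p))
cv2.imwrite("pics/w2.png",im)
```

```text
turn [0.002 0.002 0.   ] shift cm [ 0.455  0.283 -0.286] rows 0.14550876872714275
[ 0.515 -0.088  0.176] [ 1.235  0.705 -0.985  1.896 -0.285  0.848  0.219]
front corners [[110.179 160.31 ]
 [450.848 159.896]]
grip top [[280.93  94.89]]
marks [[214.805 200.552]
 [280.356 200.459]
 [345.887 200.383]]
cheekmarks [[153.494 200.653]
 [407.144 200.326]]
```

View pics/w2.png

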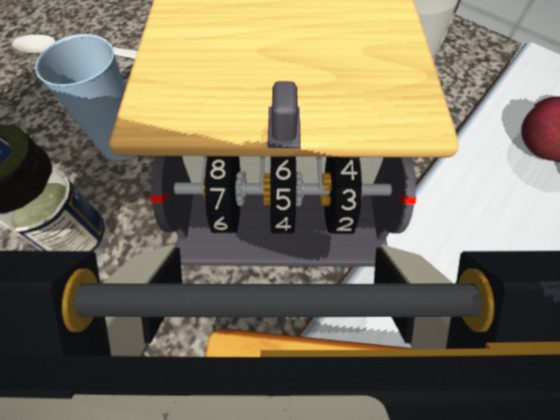

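The wrist view shows the wheels reading 7-5-3 at the red-mark row (y≈200), with digit centres at x≈218, 283 and 347. So the turns needed are left −3 (front up), middle +2 (front down) and right −1 (front up).

```bash
cat >> h.py <<'E'
T=T-.0025*BY-.001*BX
PHI=48
def tcp(wy,delta,r=.038,back=0):
    R=lean(PHI,-1); d=np.radians(delta)
    return bw(-.107,wy,.075)-R[:,0]*r*np.sin(d)+R[:,2]*(-r*np.cos(d)+.019-back)
E
python3 - <<'E'
from h import *
s=readout.observe(); print(s["position"],s["width"])
go(tcp(0,-28,back=.06),lean(PHI,-1),s)
for d in (-28,-10,8,26,44): print(d, -3.8*np.sin(np.radians(d)), -3.8*np.cos(np.radians(d)))
E
```

```text
[ 0.515 -0.087  0.176] 1.0057830513557202
turn [0.001 0.055 0.002] shift cm [1.732 0.528 7.089] rows 1.754651925115488
-28 1.783991938586385 -3.3552008528639226
-10 0.6598630751343352 -3.7422694614463903
8 -0.5288577836482486 -3.7630186612179672
26 -1.665810357798494 -3.4154173759368347
44 -2.6397018077441894 -2.7334912412868744
```

Emit:
drive_tool --commands '[[[0, 0.055, 0], [1.7, 0.5, 3], -0.33], [[0, 0.055, 0], [1.7, 0.5, 6], -0.33], [[0, 0.055, 0], [1.7, 0.5, 7.1], -0.33], [[0, 0.055, 0], [1.7, 0.5, 7.1], -0.33], [[0, 0.055, 0], [1.7, 0.5, 7.1], -0.33], [[0, 0.055, 0], [1.7, 0.5, 7.1], -0.33], [[0, 0.055, 0], [1.7, 0.5, 7.1], -0.33], [[0, 0.055, 0], [1.7, 0.5, 7.1], -0.33], [[0, 0.055, 0], [1.7, 0.5, 7.1], -0.33], [[0, 0.055, 0], [1.7, 0.5, 7.1], -0.33]]' --newtons 15

```text
clock: 8.45
position: [0.5405, -0.0317, 0.1371]
ee_rot: [-2.057, -1.436, -0.918]
force: [0.4, 0.6, -0.3]
width: 0.345
gripper_force: 0.0
```

Run:
```python
from h import *
s=readout.observe(); i=cams.camera_info("wrist"); im=cams.get_image("wrist"); 
print(s["position"],s["width"],s["joints"])
go(tcp(0,-28,back=.06),lean(PHI,-1),s);go(tcp(0,-28),lean(PHI,-1),s)
print(proj(i,[bw(-.107-.0269,y,.1019) for y in (.05,0,-.05)]))
R=Ro.from_rotvec(s["ee_rot"]).as_matrix()
print("tip",proj(i,[s["position"]]))
cv2.imwrite("pics/w3.png",cv2.resize(im[50:350,100:460],None,fx=2,fy=2))
```

```text
[ 0.54  -0.032  0.137] 0.3452194266357744 [ 1.148  0.799 -0.991  1.95  -0.313  0.687  0.228]
turn [ 0.002 -0.002 -0.001] shift cm [0.192 0.072 0.057] rows 0.050894478740514164
turn [ 0.002 -0.002 -0.001] shift cm [0.181 0.06  6.057] rows 1.4531996755523184
[[192.266 261.7  ]
 [277.702 261.536]
 [363.127 261.208]]
tip [[276.223 265.869]]
```

View pics/w3.png

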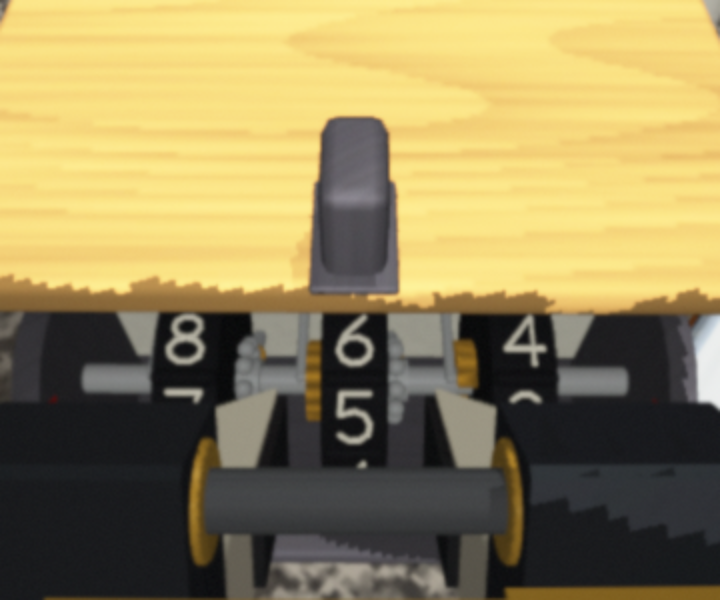

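The crop shows the middle wheel's "5" at (354,418), which is within 1 mm of the prediction. The fingers straddle it centrally.

Emit:
drive_tool --commands '[[[0, 0, 0], [0.2, 0, 2], -0.33], [[0, 0, 0], [0.2, 0, 4], -0.33], [[0, 0, 0], [0.2, 0, 5.5], -0.33], [[0, 0, 0], [0.2, 0, 6], -0.33], [[0, 0, 0], [0.2, 0, 6], -0.33], [[0, 0, 0], [0.2, 0, 6], -0.8], [[0, 0, 0], [0.2, 0, 6], -0.8], [[0, 0, 0], [0.2, 0, 6], -0.8], [[0, 0, 0], [0.2, 0, 6], -0.8], [[0, 0, 0], [0.2, 0, 6], -0.8], [[0, 0, 0], [0.2, 0, 6], -0.8]]'

```text
clock: 9.42
position: [0.5561, 0.0115, 0.0987]
ee_rot: [-2.056, -1.436, -0.918]
force: [-4.8, -4.5, 7.3]
width: 0.215
gripper_force: 15.0
```

Run:
```python
from h import *
s=readout.observe(); print(s["position"],s["width"],s["force"],s["gripper_force"])
for d in (-28,-10,8,26,44,48): go(tcp(0,d),lean(PHI,-1),s)
```

```text
[0.556 0.011 0.099] 0.21482571445484921 [-4.765 -4.533  7.253] 15.004645606903981
turn [ 0.001 -0.002 -0.001] shift cm [-0.029  0.088  0.075] rows 0.02845409687540012
turn [ 0.001 -0.002 -0.001] shift cm [-1.152  0.089 -0.314] rows 0.28715738668061264
turn [ 0.001 -0.002 -0.001] shift cm [-2.341  0.091 -0.338] rows 0.5675284818601715
turn [ 0.001 -0.002 -0.001] shift cm [-3.478  0.091  0.008] rows 0.8344103892316636
turn [ 0.001 -0.002 -0.001] shift cm [-4.454  0.091  0.688] rows 1.0808751584528846
turn [ 0.001 -0.002 -0.001] shift cm [-4.638  0.091  0.878] rows 1.1322414896285111
```

Emit:
drive_tool --commands '[[[0, 0, 0], [-0.55, 0, -0.24], -0.8], [[0, 0, 0], [-1.12, 0, -0.39], -0.8], [[0, 0, 0], [-1.72, 0, -0.44], -0.8], [[0, 0, 0], [-2.31, 0, -0.41], -0.8], [[0, 0, 0], [-2.9, 0, -0.28], -0.8], [[0, 0, 0], [-3.45, 0, -0.06], -0.8], [[0, 0, 0], [-3.96, 0, 0.24], -0.8], [[0, 0, 0], [-4.42, 0, 0.62], -0.8], [[0, 0, 0], [-4.56, 0, 0.76], -0.8], [[0, 0, 0], [-4.56, 0, 0.76], -0.8], [[0, 0, 0], [-4.56, 0, 0.76], -0.33], [[0, 0, 0], [-4.56, 0, 0.76], -0.33], [[0, 0, 0], [-4.56, 0, 0.76], -0.33], [[0, 0, 0], [-4.56, 0, 0.76], -0.33], [[0, 0, 0], [-4.56, 0, -1], -0.33], [[0, 0, 0], [-4.56, 0, -4], -0.33], [[0, 0, 0], [-4.56, 0, -7], -0.33], [[0, 0, 0], [-4.56, 0, -8], -0.33], [[0, 0, 0], [-4.56, 0, -8], -0.33]]'

```text
clock: 11.0
position: [0.5261, -0.0753, 0.1186]
ee_rot: [-2.061, -1.435, -0.92]
force: [0.8, 0.5, -0.6]
width: 0.335
gripper_force: 0.0
```

Run:
```python
from h import *
s=readout.observe(); i=cams.camera_info("wrist"); im=cams.get_image("wrist"); 
print(s["position"],s["width"],s["joints"])
m=proj(i,[bw(-.107-.0269,y,.1019) for y in (.05,0,-.05)]);print(m)
cv2.imwrite("pics/w4.png",im[100:350,100:460])
# next: left wheel, front up: start low. delta 44 -> -28
go(tcp(.05,46,back=.06),lean(PHI,-1),s);go(tcp(.05,46),lean(PHI,-1),s)
```

```text
[ 0.526 -0.075  0.119] 0.33485201283936566 [ 1.206  0.833 -0.962  1.93  -0.277  0.73   0.277]
[[192.683 179.833]
 [274.678 179.453]
 [356.556 179.16 ]]
turn [ 0.006 -0.    -0.002] shift cm [ 0.113 -5.092  2.912] rows 1.4068943889761694
turn [ 0.006 -0.    -0.002] shift cm [ 0.112 -5.126  8.912] rows 2.465718396259383
```

View pics/w4.png

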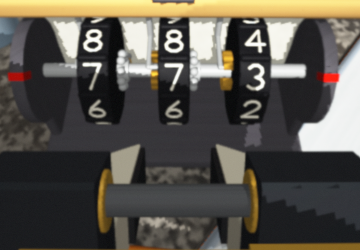

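The crop shows the wheels reading 7-7-3 on the line, so the middle wheel is set.

Emit:
drive_tool --commands '[[[0, 0, 0], [0, -2.5, 0], -0.33], [[0, 0, 0], [0.1, -5.1, 0], -0.33], [[0, 0, 0], [0.1, -5.1, 1], -0.33], [[0, 0, 0], [0.1, -5.1, 4], -0.33], [[0, 0, 0], [0.1, -5.1, 7], -0.33], [[0, 0, 0], [0.1, -5.1, 8.5], -0.33], [[0, 0, 0], [0.1, -5.1, 8.9], -0.33], [[0, 0, 0], [0.1, -5.1, 8.9], -0.33], [[0, 0, 0], [0.1, -5.1, 8.9], -0.8], [[0, 0, 0], [0.1, -5.1, 8.9], -0.8], [[0, 0, 0], [0.1, -5.1, 8.9], -0.8], [[0, 0, 0], [0.1, -5.1, 8.9], -0.8], [[0, 0, 0], [0.1, -5.1, 8.9], -0.8], [[0, 0, 0], [0.1, -5.1, 8.9], -0.8]]'

```text
clock: 12.22
position: [0.501, 0.0071, 0.0593]
ee_rot: [-2.057, -1.436, -0.919]
force: [2.0, -1.9, 1.8]
width: 0.214
gripper_force: 15.0
```

Run:
```python
from h import *
s=readout.observe(); print(s["position"],s["width"],s["force"],s["gripper_force"])
for d in (46,37,28,19,10,1,-8,-17,-28): go(tcp(.05,d),lean(PHI,-1),s)
```

```text
[0.501 0.007 0.059] 0.21424400036076555 [ 1.957 -1.918  1.775] 14.99099811940141
turn [ 0.003 -0.002 -0.001] shift cm [-0.08   0.116 -0.135] rows 0.0468932245520717
turn [ 0.003 -0.002 -0.001] shift cm [ 0.368  0.117 -0.53 ] rows 0.15716161022611505
turn [ 0.003 -0.002 -0.001] shift cm [ 0.871  0.117 -0.849] rows 0.29310191952081466
turn [ 0.003 -0.002 -0.001] shift cm [ 1.418  0.118 -1.086] rows 0.42932353438919546
turn [ 0.003 -0.002 -0.001] shift cm [ 1.996  0.117 -1.234] rows 0.5634771314991959
turn [ 0.003 -0.002 -0.001] shift cm [ 2.59   0.117 -1.291] rows 0.6944008580577449
turn [ 0.003 -0.002 -0.001] shift cm [ 3.185  0.116 -1.253] rows 0.8211709939619017
turn [ 0.003 -0.002 -0.001] shift cm [ 3.767  0.115 -1.123] rows 0.9429545943017713
turn [ 0.003 -0.002 -0.001] shift cm [ 4.439  0.114 -0.843] rows 1.0838997292224342
```

Emit:
drive_tool --commands '[[[0, 0, 0], [0.4, 0, -0.45], -0.8], [[0, 0, 0], [0.9, 0, -0.78], -0.8], [[0, 0, 0], [1.45, 0, -1.03], -0.8], [[0, 0, 0], [2.0, 0, -1.18], -0.8], [[0, 0, 0], [2.6, 0, -1.24], -0.8], [[0, 0, 0], [3.2, 0, -1.2], -0.8], [[0, 0, 0], [3.8, 0, -1.08], -0.8], [[0, 0, 0], [4.35, 0, -0.85], -0.8], [[0, 0, 0], [4.5, 0, -0.77], -0.8], [[0, 0, 0], [4.5, 0, -0.77], -0.8], [[0, 0, 0], [4.5, 0, -0.77], -0.33], [[0, 0, 0], [4.5, 0, -0.77], -0.33], [[0, 0, 0], [4.5, 0, -0.77], -0.33], [[0, 0, 0], [4.5, 0, -0.77], -0.33], [[0, 0, 0], [4.5, 0, -3], -0.33], [[0, 0, 0], [4.5, 0, -5], -0.33], [[0, 0, 0], [3, 0, -6], -0.33], [[0, 0, 0], [1.4, 0, -7], -0.33], [[0, 0, 0], [1.4, 0, -7], -0.33]]'

```text
clock: 13.8
position: [0.485, -0.0355, 0.1149]
ee_rot: [-2.06, -1.433, -0.917]
force: [-0.6, -1.2, -0.1]
width: 0.336
gripper_force: 0.0
```

Run:
```python
from h import *
s=readout.observe(); print(s["position"],s["width"],s["force"])
i=cams.camera_info("wrist"); im=cams.get_image("wrist"); m=proj(i,[bw(-.107-.0269,y,.1019) for y in (.05,0,-.05)]);print(m)
cv2.imwrite("pics/w5.png",im[100:350,100:460])
go(tcp(.05,19),lean(PHI,-1),s)
```

```text
[ 0.485 -0.036  0.115] 0.33587342731662034 [-0.576 -1.195 -0.107]
[[278.808 208.378]
 [366.961 207.827]
 [454.192 207.284]]
turn [ 0.003 -0.001 -0.004] shift cm [0.33  0.135 6.016] rows 1.4453050053871614
```

View pics/w5.png

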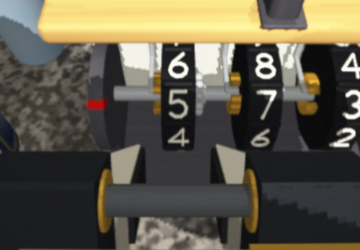

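The crop shows the left wheel now at 5, with the middle wheel still at 7.

Emit:
drive_tool --commands '[[[0, 0, 0], [0.3, 0.05, 3], -0.33], [[0, 0, 0], [0.3, 0.05, 5], -0.33], [[0, 0, 0], [0.3, 0.05, 6], -0.33], [[0, 0, 0], [0.3, 0.05, 6], -0.33], [[0, 0, 0], [0.3, 0.05, 6], -0.8], [[0, 0, 0], [0.3, 0.05, 6], -0.8], [[0, 0, 0], [0.3, 0.05, 6], -0.8], [[0, 0, 0], [0.3, 0.05, 6], -0.8], [[0, 0, 0], [0.3, 0.05, 6], -0.8], [[0, 0, 0], [0.9, 0.05, 5.86], -0.8], [[0, 0, 0], [1.55, 0.05, 5.8], -0.8], [[0, 0, 0], [2.2, 0.05, 5.86], -0.8], [[0, 0, 0], [2.8, 0.05, 6], -0.8], [[0, 0, 0], [2.85, 0.05, 6], -0.8], [[0, 0, 0], [2.85, 0.05, 6], -0.33], [[0, 0, 0], [2.85, 0.05, 6], -0.33], [[0, 0, 0], [2.85, 0.05, 6], -0.33], [[0, 0, 0], [2.85, 0.05, 6], -0.33], [[0, 0, 0], [2.85, 0.05, 3], -0.33], [[0, 0, 0], [2.85, 0.05, 0], -0.33]]'

```text
clock: 15.52
position: [0.4914, -0.0131, 0.1378]
ee_rot: [-2.051, -1.437, -0.916]
force: [0.6, -1.1, -0.7]
width: 0.335
gripper_force: 0.0
```

Run:
```python
from h import *
s=readout.observe(); print(s["position"],s["width"],s["force"])
go(tcp(-.05,19,back=.07),lean(PHI,-1),s)
```

```text
[ 0.491 -0.013  0.138] 0.33500424944506785 [ 0.591 -1.09  -0.666]
turn [-0.003 -0.004 -0.   ] shift cm [-2.92  10.311 -1.227] rows 2.5867202583226043
```

Emit:
drive_tool --commands '[[[0, 0, 0], [-0.5, 2, -1], -0.33], [[0, 0, 0], [-1, 5, -1], -0.33], [[0, 0, 0], [-2, 8.5, -1], -0.33], [[0, 0, 0], [-2.55, 10.1, -1], -0.33], [[0, 0, 0], [-2.55, 10.1, -1], -0.33], [[0, 0, 0], [-2.55, 10.1, -1], -0.33], [[0, 0, 0], [-2.55, 10.1, -1], -0.33]]'

```text
clock: 16.1
position: [0.5781, -0.0711, 0.1252]
ee_rot: [-2.053, -1.436, -0.917]
force: [-0.2, 0.7, 0.6]
width: 0.337
gripper_force: 0.0
```

Run:
```python
from h import *
s=readout.observe(); print(s["position"],s["width"],s["force"],s["joints"])
i=cams.camera_info("wrist"); im=cams.get_image("wrist"); m=proj(i,[bw(-.107-.0269,y,.1019) for y in (.05,0,-.05)]);print(m)
cv2.imwrite("pics/w6.png",im[100:350,50:410])
go(tcp(-.05,19),lean(PHI,-1),s)
```

```text
[ 0.578 -0.071  0.125] 0.33698044393089527 [-0.182  0.672  0.63 ] [ 1.112  0.856 -0.937  1.822 -0.27   0.766  0.224]
[[112.146 216.069]
 [195.548 215.958]
 [279.801 215.825]]
turn [-0.001 -0.003 -0.001] shift cm [-0.35   0.195  6.809] rows 1.6356876817912978
```

View pics/w6.png

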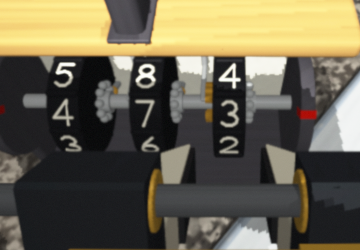

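The crop shows 4-7-3 on the line; only the right wheel has one digit to go, and the fingers straddle it.

Emit:
drive_tool --commands '[[[0, 0, 0], [-0.3, 0.1, 3.5], -0.33], [[0, 0, 0], [-0.3, 0.1, 6], -0.33], [[0, 0, 0], [-0.3, 0.1, 6.8], -0.33], [[0, 0, 0], [-0.3, 0.1, 6.8], -0.33], [[0, 0, 0], [-0.3, 0.1, 6.8], -0.8], [[0, 0, 0], [-0.3, 0.1, 6.8], -0.8], [[0, 0, 0], [-0.3, 0.1, 6.8], -0.8], [[0, 0, 0], [-0.3, 0.1, 6.8], -0.8], [[0, 0, 0], [-0.3, 0.1, 6.8], -0.8], [[0, 0, 0], [0.3, 0.1, 6.66], -0.8], [[0, 0, 0], [0.95, 0.1, 6.6], -0.8], [[0, 0, 0], [1.6, 0.1, 6.66], -0.8], [[0, 0, 0], [2.2, 0.1, 6.8], -0.8], [[0, 0, 0], [2.25, 0.1, 6.8], -0.8], [[0, 0, 0], [2.25, 0.1, 6.8], -0.33], [[0, 0, 0], [2.25, 0.1, 6.8], -0.33], [[0, 0, 0], [2.25, 0.1, 6.8], -0.33], [[0, 0, 0], [2.25, 0.1, 6.8], -0.33], [[0, 0, 0], [2.25, 0.1, 3.8], -0.33], [[0, 0, 0], [2.25, 0.1, 0], -0.33]]'

```text
clock: 17.82
position: [0.584, -0.0563, 0.1418]
ee_rot: [-2.05, -1.437, -0.916]
force: [0.6, -0.1, 0.1]
width: 0.332
gripper_force: 0.0
```

Run:
```python
from h import *
s=readout.observe(); print(s["position"],s["width"],s["force"])
g=bw(-.106,0,.175)
for ph in (20,40): go(g-.08*lean(ph,-1)[:,2],lean(ph,-1),s)
```

```text
[ 0.584 -0.056  0.142] 0.33237488827183115 [ 0.598 -0.077  0.105]
turn [-0.004 -0.493  0.001] shift cm [ 9.881 -4.882 -5.181] rows 3.9432253352723095
turn [-0.004 -0.144  0.   ] shift cm [ 7.242 -4.885 -6.051] rows 2.5484148404936
```

Run:
```python
from h import *
s=readout.observe(); cv2.imwrite("pics/w7.png",cams.get_image("wrist"))
go(bw(-.106,0,.26),lean(0,-1),s); print(bw(-.106,0,.26))
```

```text
turn [-0.004 -0.842  0.002] shift cm [12.437 -4.877 -3.795] rows 6.736469649748292
[0.557 0.011 0.26 ]
```

Emit:
drive_tool --commands '[[[0, -0.1, 0], [2, -1, -3], -0.33], [[0, -0.2, 0], [4.5, -2, -6], -0.33], [[0, -0.3, 0], [7, -3, -7], -0.33], [[0, -0.42, 0], [9, -4, -7], -0.33], [[0, -0.54, 0], [11, -4.9, -6], -0.33], [[0, -0.66, 0], [12.4, -4.9, -5], -0.33], [[0, -0.78, 0], [12.4, -4.9, -3.8], -0.33], [[0, -0.84, 0], [12.4, -4.9, -3.8], -0.33], [[0, -0.84, 0], [12.4, -4.9, -3.8], -0.33], [[0, -0.84, 0], [12.4, -4.9, -3.8], -0.33], [[0, -0.84, 0], [12.4, -4.9, -3.8], -0.33], [[0, -0.84, 0], [12.4, -4.9, -3.8], -0.33]]'

```text
clock: 18.87
position: [0.5577, 0.0075, 0.2592]
ee_rot: [-2.578, -1.795, -0.0]
force: [0.3, -0.1, -0.3]
width: 0.337
gripper_force: 0.0
```

Run:
```python
from h import *
s=readout.observe(); print(s["position"],s["joints"],s["width"])
go(bw(-.106,0,.159),lean(0,-1),s)
i=cams.camera_info("wrist"); im=cams.get_image("wrist"); print(proj(i,[bw(-.106,.008,.181),bw(-.106,-.008,.181),bw(-.106,0,.181),s["position"]]))
cv2.imwrite("pics/w8.png",im)
c=im[150:300,200:360]; g=cv2.cvtColor(c,cv2.COLOR_BGR2HSV)
m=((g[...,1]<80)&(g[...,2]<120)).astype(np.uint8)
n,l,st,ce=cv2.connectedComponentsWithStats(m)
for k in range(1,n):
    if st[k,4]>150: print(st[k][:4]+[200,150,0,0],st[k,4],ce[k]+[200,150])
```

```text
[0.558 0.007 0.259] [ 0.391  0.384 -0.682  1.65   0.256  1.199 -0.704] 0.33664980769087877
turn [-0.001 -0.    -0.005] shift cm [ 0.339 -0.202 10.024] rows 2.405644531075938
[[262.166 213.159]
 [285.676 213.062]
 [273.919 213.111]
 [276.32  265.423]]
[200 178 160 122] 9536 [272.576 253.698]
```

Emit:
drive_tool --commands '[[[0, 0, 0], [0.3, -0.2, 3], -0.33], [[0, 0, 0], [0.3, -0.2, 6], -0.33], [[0, 0, 0], [0.3, -0.2, 8.5], -0.33], [[0, 0, 0], [0.3, -0.2, 9.7], -0.33], [[0, 0, 0], [0.3, -0.2, 10], -0.33], [[0, 0, 0], [0.3, -0.2, 10], -0.33], [[0, 0, 0], [0.3, -0.2, 10], -0.85], [[0, 0, 0], [0.3, -0.2, 10], -0.85], [[0, 0, 0], [0.3, -0.2, 10], -0.85], [[0, 0, 0], [0.3, -0.2, 10], -0.85], [[0, 0, 0], [0.3, -0.2, 10], -0.85], [[0, 0, 0], [0.3, -0.2, 10], -0.85]]' --newtons 30

```text
clock: 19.92
position: [0.5569, 0.0135, 0.1609]
ee_rot: [2.575, 1.799, 0.0]
force: [-3.8, 0.5, 7.0]
width: 0.173
gripper_force: 30.0
```

Run:
```python
from h import *
s=readout.observe(); print(s["position"],s["width"],s["force"],s["gripper_force"])
go(bw(-.106,0,.159),lean(0,-1),s)
a0=np.arctan2(.031,-.171); r=np.hypot(.171,.031)
for a in np.arange(0,1.5,.1): print(round(a,2), 100*r*(np.cos(a0-a)-np.cos(a0)), -100*r*(np.sin(a0-a)-np.sin(a0)))
```

```text
[0.557 0.014 0.161] 0.17317315293555657 [-3.808  0.465  7.02 ] 30.00070184469223
turn [ 0.    -0.    -0.001] shift cm [-0.194  0.084  0.191] rows 0.06834566551447804
0.0 0.0 -0.0
0.1 0.394912365350927 -1.6916643370226425
0.2 0.9567364443794595 -3.335451947903398
0.3 1.6798586766022923 -4.914938650198289
0.4 2.557053863707482 -6.414342734886866
0.5 3.579557361347658 -7.818682651992027
0.6 4.7371526525691126 -9.113926701275108
0.7 6.018273427872094 -10.287133232346433
0.8 7.410119151951998 -11.326579953358054
0.9 8.898782962416837 -12.221881056269023
1.0 10.469390622559292 -12.964090988406264
1.1 12.10624913981308 -13.545793833469833
1.2 13.79300356494729 -13.961177408917258
1.3 15.512800405312857 -14.20609133937022
1.4 17.248456019370114 -14.278088525793414
```

Emit:
drive_tool --commands '[[[0, 0, 0], [0.05, 0, -0.4], -0.85], [[0, 0, 0], [0.15, 0, -0.8], -0.85], [[0, 0, 0], [0.25, 0, -1.2], -0.85], [[0, 0, 0], [0.4, 0, -1.7], -0.85], [[0, 0, 0], [0.4, 0, -1.7], -0.85]]'

```text
clock: 20.33
position: [0.5581, 0.0168, 0.1775]
ee_rot: [2.575, 1.799, -0.001]
force: [-4.5, -0.1, -1.4]
width: 0.175
gripper_force: 30.0
```

Emit:
drive_tool --commands '[[[0, 0, 0], [0.25, 0, -0.85], -0.85], [[0, 0, 0], [0.56, 0, -1.64], -0.85], [[0, 0, 0], [0.9, 0, -2.45], -0.85], [[0, 0, 0], [1.28, 0, -3.22], -0.85], [[0, 0, 0], [1.7, 0, -4], -0.85], [[0, 0, 0], [2.16, 0, -4.71], -0.85], [[0, 0, 0], [2.65, 0, -5.43], -0.85], [[0, 0, 0], [3.18, 0, -6.12], -0.85], [[0, 0, 0], [3.75, 0, -6.8], -0.85], [[0, 0, 0], [4.34, 0, -7.41], -0.85], [[0, 0, 0], [4.34, 0, -7.41], -0.85]]'

```text
clock: 21.25
position: [0.5737, 0.0585, 0.2529]
ee_rot: [2.574, 1.8, 0.001]
force: [-7.1, -3.2, 2.4]
width: 0.172
gripper_force: 30.0
```

Run:
```python
from h import *
s=readout.observe(); print(s["position"],s["width"],s["force"],s["joints"])
R=lean(0,-1)
print("off from arc(0.6)", R.T@(s["position"]-(np.array([.5569,.0135,.1609])+R@np.array([.0474,0,-.0911])))*1000)
i=cams.camera_info("top"); cv2.imwrite("pics/t2.png",cams.get_image("top")[125:275,205:405])
```

```text
[0.574 0.059 0.253] 0.17175901846957012 [-7.08  -3.192  2.429] [ 0.289  0.421 -0.682  1.616  0.281  1.203 -0.802]
off from arc(0.6) [ 0.662  0.315 -0.854]
```

Emit:
drive_tool --commands '[[[0, 0, 0], [0.62, 0, -0.61], -0.85], [[0, 0, 0], [1.28, 0, -1.17], -0.85], [[0, 0, 0], [1.96, 0, -1.7], -0.85], [[0, 0, 0], [2.67, 0, -2.21], -0.85], [[0, 0, 0], [3.4, 0, -2.68], -0.85], [[0, 0, 0], [4.16, 0, -3.11], -0.85], [[0, 0, 0], [4.93, 0, -3.5], -0.85], [[0, 0, 0], [5.73, 0, -3.85], -0.85], [[0, 0, 0], [6.54, 0, -4.16], -0.85], [[0, 0, 0], [7.37, 0, -4.43], -0.85], [[0, 0, 0], [8.2, 0, -4.66], -0.85], [[0, 0, 0], [9.06, 0, -4.85], -0.85], [[0, 0, 0], [9.9, 0, -4.98], -0.85], [[0, 0, 0], [10.78, 0, -5.09], -0.85], [[0, 0, 0], [11.65, 0, -5.14], -0.85], [[0, 0, 0], [12.5, 0, -5.17], -0.85], [[0, 0, 0], [13, 0, -5.17], -0.85], [[0, 0, 0], [13, 0, -5.17], -0.85], [[0, 0, 0], [13, 0, -5.17], -0.85]]'

```text
clock: 22.88
position: [0.6194, 0.1813, 0.3044]
ee_rot: [2.574, 1.8, 0.008]
force: [0.9, -0.8, 5.2]
width: 0.169
gripper_force: 30.0
```

Run:
```python
from h import *
s=readout.observe(); print(s["position"],s["width"],s["force"])
P=s["position"]+np.array([0,0,.016])-bw(.065,0,.144); v=(P@BX,P[2]); print("alpha",np.arctan2(.031,-.171)-np.arctan2(v[1],v[0]),np.hypot(*v))
```

```text
[0.619 0.181 0.304] 0.16889867519121848 [ 0.903 -0.752  5.225]
alpha 1.4479882932947605 0.1766836060962126
```

Emit:
drive_tool --commands '[[[0, 0, 0], [0, 0, 0], 0], [[0, 0, 0], [0, 0, 0], 0], [[0, 0, 0], [0, 0, 0], 0], [[0, 0, 0], [0, 0, 0], 0], [[0, 0, 0], [0, 0, 0], 0], [[0, 0, 0], [0, 0, -2], 0], [[0, 0, 0], [0, 0, -5], 0], [[0, 0, 0], [0, 0, -8], 0], [[0, 0, 0], [0, 0, -11], 0], [[0, 0, 0], [-3, 0, -13], 0], [[0, 0, 0], [-7, 0, -13], 0], [[0, 0, 0], [-11, 0, -13], 0], [[0, 0, 0], [-15, 0, -13], 0], [[0, 0, 0], [-19, 0, -13], 0], [[0, 0, 0], [-23, 0, -13], 0], [[0, 0, 0], [-27, 0, -13], 0], [[0, 0, 0], [-30, 0, -13], 0], [[0, 0, 0], [-30, 0, -13], 0], [[0, 0, 0], [-30, 0, -13], 0]]'

```text
clock: 24.47
position: [0.5144, -0.1041, 0.4325]
ee_rot: [2.579, 1.793, -0.0]
force: [0.1, 0.6, -0.3]
width: 0.501
gripper_force: 0.0
```

Run:
```python
from h import *
s=readout.observe(); print(s["position"],s["force"],s["width"])
a=cams.get_image("wrist"); b=cams.get_image("side")[100:310,170:400]; c=cams.get_image("top")[125:275,205:430]
H=300; f=lambda m:cv2.resize(m,(int(m.shape[1]*H/m.shape[0]),H))
w=f(cv2.imread("pics/w7.png")[60:340,100:460])
top=np.hstack([f(a),w])[:, :780]; bot=np.hstack([f(b),f(c)])[:, :780]
o=np.zeros((600,780,3),np.uint8); o[:300,:top.shape[1]]=top; o[300:,:bot.shape[1]]=bot
cv2.imwrite("pics/final.png",o)
```

```text
[ 0.514 -0.104  0.432] [ 0.079  0.643 -0.258] 0.5007161464523797
```

View pics/final.png

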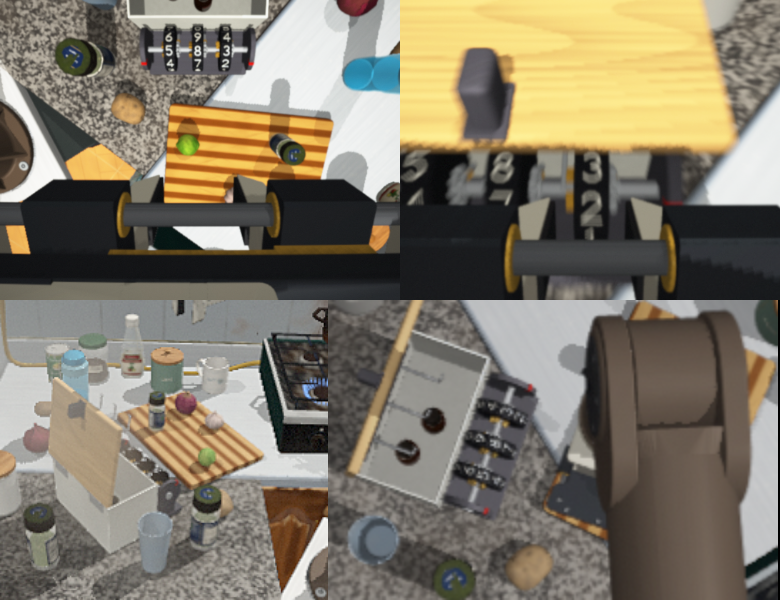

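The final composite shows the lid standing open and the wheels at 4-7-2, level with the red marks (row ≈63). The jar is upright on the board and the bystanders appear unmoved.

```bash
python3 -c "
from cell import job
print(job.sign_off())"
```

```text
the job is handed in; nothing more can be done
None
```

I handed the job in at about 25 s of the 72 s allowed. The last pictures show the wheels at 4-7-2, the lid standing open at about 1.4 rad, and the spice jar upright on the board, with no bystander visibly moved; no verdict came back.

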